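Nest the steel pans in the drip tray with their handles fanned

ROBOT

A 6-joint arm with a two-finger parallel gripper is mounted at the origin on the work surface. World frame = base frame: x ahead of the robot, y to its left, z up, the work surface at z = 0. Lengths are in m, angles in rad, forces in N, time in s.
With the tool pointing down it reaches from about 0.375 to 0.975 m from the base axis. Payload 3.8 kg.
Tool frame: the origin (TCP) lies between the finger pads; the fingertips stand 22 mm ahead of it and the grasp point (between the pads) lies 3 mm ahead of it; z points along the fingers, y is the direction in which the jaws open and shut (so a half turn about z gives the same grasp; the last joint's range is limited). The gripper opens to 85 mm and grips with 20 to 120 N. Pads are 22 mm wide; open, the fingers measure 114 mm over their backs; the gripper's body (76 mm by 85 mm) begins 54 mm behind the grasp point. The pads swing forward as they close: fully open they stand 13 mm farther back than shut.
Start: joints at [-1.288, 0.264, 1.604, -0, 1.274, -0.037], TCP at [0.212, -0.641, 0.229] pointing down, gripper open.
Joint ranges: [-2.63, 2.63], [-0.94, 2.18], [0.31, 2.57], [-1.31, 4.45], [0, 2.66], [-2.55, 2.55]. Speed limits (rad/s): [2.57, 2.57, 3.14, 3.14, 3.14, 3.14].

INTERFACE

Orientations are given as a unit quaternion [x, y, z, w].
In Python, from bench import robot gives the robot as it stands.
- The arm moves only by the tool move_arm, never from a script. Its argument "commands" is a list of rows, each an object of numbers: "rx", "ry", "rz": the turn, a rotation vector about the tool's x, y, z in degrees; "x", "y", "z": the shift along the tool's x, y, z in mm; "hand": the opening, from -1 (shut) to 1 (fully open). A call has 1 to 5 rows; each row is the pose to reach, as a shift and turn from the pose commanded when the call began, along the tool's axes at that moment; what a row does not reach only later rows make up. A row lasts 1/8 s, in which the tool goes at most 62.5 mm and 10.7 degrees, less where a joint would pass 70% of its speed; a pose out of reach is approached as far as the arm can. A call with a gripper value outside its range is refused whole. The fingers move at their own pace and stop on an object; "newtons" is the grip in N (left out, the last holds). Time passes only in rows, so rows that repeat a pose let the fingers close. It gives the time, the measured TCP pose, the force and the opening at its end, in the units of the state.
- robot.state(): the state, without advancing time (a new reading comes with each control period).
- robot.get_image(name): name is "side" or "top"; returns the picture (420x560x3 uint8, blue, green, red); there is no depth.
- robot.get_calibration(name): a dict with "intrinsics" (3x3 intrinsics, pixels), "T" (4x4, takes a point from camera to world coordinates). Camera axes: x right, y up, looking along -z (the intrinsics and any distortion apply to the point x, -y, -z); pixel columns grow to the right and rows downward; lengths in m; the calibration is good to about 2 mm. A picture is of the moment at which its call begins. get_calibration takes no time and is no camera call.
- robot.hand_in(): hands the job in, once; it reports no verdict.
The state is a dict: "t": time; "joint_pos": joint angles; "joint_vel": joint speeds; "tau": joint torques, N m; "position": TCP position; "eef_rot": TCP orientation; "ft_force": force on the tool from outside, world axes, zero at the start; "ft_torque": the same for the moment, N m; "width": finger opening in m.
Only numpy, scipy, OpenCV 4.12 (cv2) and the standard library are available. Lean on these libraries where they do the work, as an engineer would, in place of code of your own. Each camera call takes 0.05 s, during which the arm holds its last target.

TASK

Put the three handled steel pans away as one nest: the middle-sized pan sitting flat inside the largest, which stays where it stands in the drip tray, and the smallest sitting flat inside the middle-sized one. Fan the handles so that no two lie over each other: at least an eighth of a turn between any two of the three.

Things in the scene. Friction and masses are not known exactly. Their poses are not given: they have to be found in the camera images.
- large_pan_center (a point): Centre of the largest round steel pan: on its axis, 25 mm above its underside. z up, x towards the handle. Outside 120 mm across the rim, 108 mm across the bottom, 50 mm high; wall and floor 3 mm. 0.45 kg, loose in the low aluminium drip tray (260 mm square, rim 15 mm high, floor 4 mm thick), handle roughly towards the robot.
- large_pan_handle (a point): Grip point of the largest pan's level bar handle: 90 mm along x from the axis, 55 mm above the pan's underside, axes as the pan's. Bar 14 mm wide and high (point at its middle), from the rim out to 127 mm from the axis. 
- medium_pan_center (a point): Centre of the middle-sized round steel pan: on its axis, 28 mm above its underside. z up, x towards the handle. Outside 88 mm across the rim, 76 mm across the bottom, 56 mm high; wall and floor 3 mm. 0.17 kg, on the shelf left or right of the tray, handle roughly towards the robot. Seated, its underside is 3 mm above the largest pan's.
- medium_pan_handle (a point): Grip point of the middle-sized pan's level bar handle: 90 mm along x from the axis, 61 mm above the pan's underside, axes as the pan's. Bar 14 mm wide and high (point at its middle), from the rim out to 127 mm from the axis. Laid in line above the largest pan's handle it fouls it and the pan cannot sit down.
- small_pan_center (a point): Centre of the smallest round steel pan: on its axis, 31 mm above its underside. z up, x towards the handle. Outside 58 mm across the rim, 48 mm across the bottom, 62 mm high; wall and floor 3 mm. 0.11 kg, on the other side of the tray, handle roughly towards the robot. Seated, its underside is 3 mm above the middle pan's. (A steel beaker without handle is not in the set.)
- small_pan_handle (a point): Grip point of the smallest pan's level bar handle: 90 mm along x from the axis, 67 mm above the pan's underside, axes as the pan's. Bar 14 mm wide and high (point at its middle), from the rim out to 127 mm from the axis. Laid in line above the middle pan's handle it fouls it and the pan cannot sit down.

How it is judged:
By the outcome, as a careful person would: the job done as asked, in the order asked, and still so for the second after the job is handed in, with the robot touching nothing.
It also fails if it takes over 64 s, if anything falls off the work surface, if the arm or the gripper's body presses on something with over 40 N, if the wrist force passes 120 N, or if a joint passes its speed limit or range.

## Working session

There is one attempt and no reset: what is moved stays moved. The work goes in short steps, Python scripts to look and compute and a tool call to move; the robot and the scene stay as the last step left them, time stands still between calls to the robot, and variables do not carry over. Pictures are saved under pics/ and viewed, and the job is handed in when it is done.

Besides the shell and the picture viewer there is one more tool, called in YAML: its name, and indented under it one key for each argument. move_arm: Moves the arm, as the interface text tells. Its arguments: {"type":"object","properties":{"commands":{"type":"array","items":{"type":"object","properties":{"rx":{"type":"number"},"ry":{"type":"number"},"rz":{"type":"number"},"x":{"type":"number"},"y":{"type":"number"},"z":{"type":"number"},"hand":{"type":"number"}}}},"newtons":{"type":"number"}},"required":["commands"]}

```bash
ls; mkdir -p pics; python3 - <<'E'
from bench import robot
import cv2
for n in ("top","side"):
    im=robot.get_image(n); cv2.imwrite(f"pics/{n}0.png",im)
    c=robot.get_calibration(n); print(n,c)
s=robot.state(); print(s)
E
```

```text
pics
top {'intrinsics': array([[546.81873581,   0.        , 275.37620766],
       [  0.        , 546.81873581, 212.18270558],
       [  0.        ,   0.        ,   1.        ]]), 'T': array([[ 0.08131389,  0.97577971, -0.20308126,  0.29516872],
       [-0.99667741,  0.08057018, -0.01194092,  0.01200398],
       [ 0.00471059,  0.20337747,  0.97908907,  1.33245039],
       [ 0.        ,  0.        ,  0.        ,  1.        ]])}
side {'intrinsics': array([[380.81999049,   0.        , 281.08869025],
       [  0.        , 380.81999049, 200.6335222 ],
       [  0.        ,   0.        ,   1.        ]]), 'T': array([[ 0.94100283,  0.25551414, -0.2218698 ,  0.33365729],
       [-0.33831104,  0.72526052, -0.5996189 , -0.52468567],
       [ 0.0077023 ,  0.63930408,  0.76891545,  0.77631297],
       [ 0.        ,  0.        ,  0.        ,  1.        ]])}
{'t': 0.1, 'joint_pos': array([-1.28791703e+00,  2.64720763e-01,  1.60524657e+00, -5.64585499e-06,
        1.27366392e+00, -3.68929990e-02]), 'joint_vel': array([-0.00115815, -0.00193673, -0.00478044,  0.00032172, -0.00026875,
        0.00042631]), 'tau': array([-2.26620659e-04, -5.16708612e+01, -3.68589199e+01, -8.17566593e-05,
        6.20833292e-03, -4.82843598e-05]), 'position': array([ 0.21200403, -0.64015088,  0.22775263]), 'eef_rot': array([ 9.87244770e-01,  1.59206546e-01, -1.27728690e-04, -1.01126588e-03]), 'ft_force': array([-0.3954201 ,  0.03058532,  0.16375547]), 'ft_torque': array([ 0.04112165,  0.04601393, -0.00577942]), 'width': 0.08567188800487349}
```

View pics/top0.png

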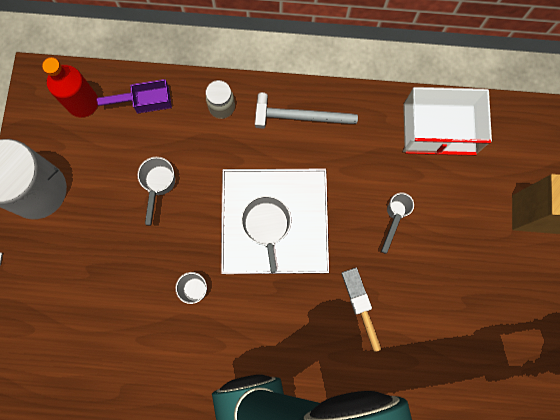

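View pics/side0.png

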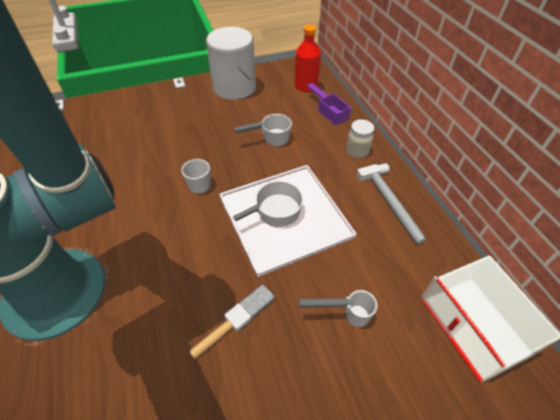

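```bash
python3 - <<'E'
import cv2,numpy as np
im=cv2.imread("pics/top0.png")
cs=[(95,145),(215,185),(345,180)]
out=np.hstack([cv2.resize(im[y:y+100,x:x+90],None,fx=2.9,fy=2.9*1.0,interpolation=cv2.INTER_CUBIC) for x,y in [(115,140),(222,180),(358,170)]])
s=cv2.imread("pics/side0.png")
o2=np.hstack([cv2.resize(s[y:y+70,x:x+90],None,fx=2.9,fy=2.9,interpolation=cv2.INTER_CUBIC) for x,y in [(220,95),(225,170),(293,270)]])
cv2.imwrite("pics/z0.png",np.vstack([out,o2]))
print(out.shape)
E
```

```text
(290, 783, 3)
```

View pics/z0.png

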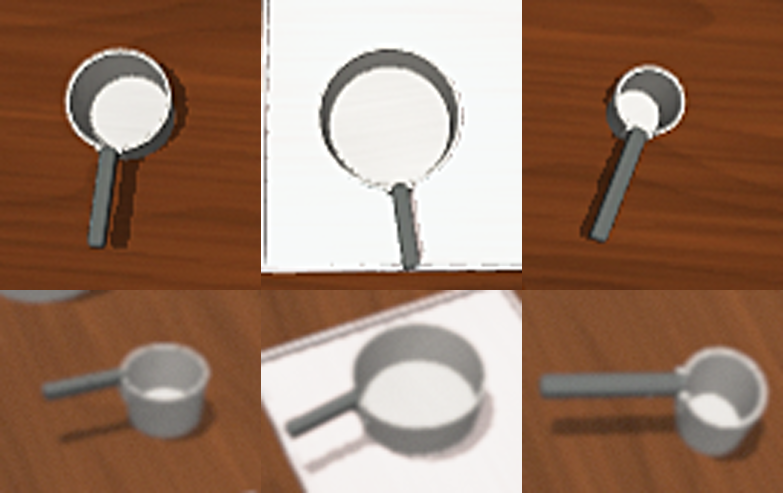

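```bash
cat >h.py <<'E'
import cv2,numpy as np
from scipy.optimize import least_squares
from bench import robot
def ray(n,px,z):
    c=robot.get_calibration(n);K=c["intrinsics"];T=c["T"]
    px=np.atleast_2d(px).astype(float)
    d=np.c_[(px[:,0]-K[0,2])/K[0,0],-(px[:,1]-K[1,2])/K[1,1],-np.ones(len(px))]@T[:3,:3].T
    o=T[:3,3];return (o+d*((z-o[2])/d[:,2])[:,None])[:,:2]
def proj(n,P):
    c=robot.get_calibration(n);K=c["intrinsics"];T=c["T"]
    q=(np.atleast_2d(P)-T[:3,3])@T[:3,:3]
    return np.c_[K[0,0]*q[:,0]/-q[:,2]+K[0,2],K[1,1]*-q[:,1]/-q[:,2]+K[1,2]]
def circ(P,r):
    f=lambda c:np.hypot(*(P-c).T)-r
    s=least_squares(f,P.mean(0),loss="soft_l1",f_scale=.002);return s.x,np.sqrt(np.mean(s.fun**2))
E
python3 - <<'E'
from h import *
im=cv2.imread("pics/top0.png");hsv=cv2.cvtColor(im,cv2.COLOR_BGR2HSV)
H,S,V=cv2.split(hsv)
ov=im.copy()
for nm,(x,y,w,h),zr,r,zh,cpx,hl in [("med",(115,145,70,90),.056,.044,.068,(156,174),193),("large",(235,190,62,85),.054,.057,.066,(266,220),248),("small",(370,185,50,75),.062,.029,.074,(402,205),217)]:
    sub=np.zeros_like(S);sub[y:y+h,x:x+w]=1
    if nm=="large": m=(sub>0)&(V<150)
    else: m=(sub>0)&(S<70)
    m=m.astype(np.uint8)*255
    # handle: below row hl
    g=((S<70)&(V<150)&(sub>0)).astype(np.uint8); g[:hl+2]=0
    n,l,st,_=cv2.connectedComponentsWithStats(g); k=1+np.argmax(st[1:,4]); g=(l==k)
    ys,xs=np.nonzero(g); P=ray("top",np.c_[xs,ys],zh)
    cts,_=cv2.findContours(m,0,1); c=max(cts,key=cv2.contourArea)[:,0,:].astype(float)
    # upper arc
    a=c[(c[:,1]<cpx[1]+3)]
    # outer boundary half pixel outward
    d=a-cpx; a=a+0.5*d/np.linalg.norm(d,axis=1)[:,None]
    R=ray("top",a,zr); cc,e=circ(R,r)
    vx,vy,px,py=cv2.fitLine(P.astype(np.float32),2,0,.01,.01).ravel()
    u=np.array([vx,vy]); u*=-np.sign(u[0]) 
    s=(P-cc)@u; perp=(P-cc)@np.array([-u[1],u[0]])
    print(nm,"centre",cc.round(4),"rms",e.round(4),"handle ang",np.degrees(np.arctan2(u[1],u[0])).round(1),"s",s.min().round(4),s.max().round(4),"perp",perp.min().round(4),perp.max().round(4),perp.mean().round(4),len(xs))
    ang=np.linspace(0,6.28,60)
    for n,pic in(("top",ov),):
        for q in proj("top",np.c_[cc+r*np.c_[np.cos(ang),np.sin(ang)],np.full(60,zr)]): cv2.circle(pic,tuple(int(v) for v in q.round()),0,(0,0,255),-1)
    t=np.r_[cc+.127*u,zh];print(" side px rim c",proj("side",np.r_[cc,zr]).round(),"tip",proj("side",t).round())
cv2.imwrite("pics/ov.png",cv2.resize(ov[140:290,110:430],None,fx=2.5,fy=2.5,interpolation=cv2.INTER_NEAREST))
E
```

```text
med centre [0.6309 0.3242] rms 0.0008 handle ang 179.2 s 0.0555 0.1267 perp -0.0055 0.0087 0.0017 183
 side px rim c [[277. 123.]] tip [[235. 128.]]
large centre [0.5357 0.0488] rms 0.0051 handle ang -157.1 s 0.0681 0.1341 perp -0.0307 0.0133 -0.0144 164
 side px rim c [[277. 198.]] tip [[237. 223.]]
small centre [ 0.6033 -0.27  ] rms 0.0017 handle ang 161.0 s 0.0396 0.1273 perp -0.0061 0.008 0.0009 220
 side px rim c [[362. 302.]] tip [[299. 300.]]
```

View pics/ov.png

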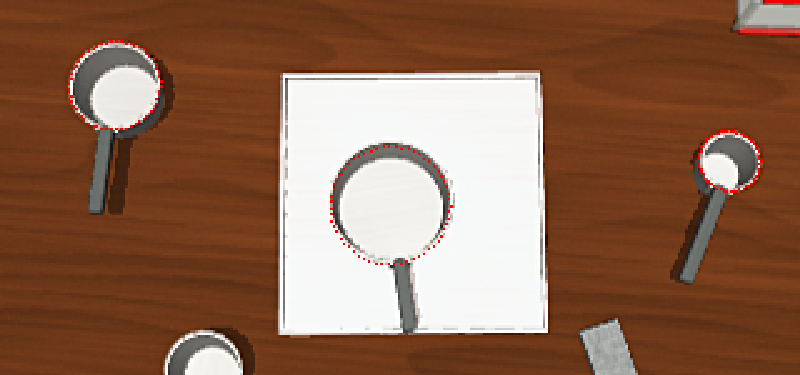

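```bash
python3 - <<'E'
from h import *
im=cv2.imread("pics/top0.png");S,V=cv2.split(cv2.cvtColor(im,cv2.COLOR_BGR2HSV))[1:]
g=((V<150)).astype(np.uint8); g[:249]=0;g[269:]=0;g[:,:262]=0;g[:,282:]=0
ys,xs=np.nonzero(g);P=ray("top",np.c_[xs,ys],.066)
vx,vy,px,py=cv2.fitLine(P.astype(np.float32),2,0,.01,.01).ravel();u=np.array([vx,vy]);u*=-np.sign(u[0]);print(np.degrees(np.arctan2(u[1],u[0])),P.mean(0))
tip=ray("top",[273.4,272],.066);print("tip",tip,"centre via tip",tip-.127*u)
# inner rim: dark wall upper edge
m=((V<150)).astype(np.uint8);m[:190]=0;m[232:]=0;m[:,:238]=0;m[:,296:]=0
pts=[]
for a in np.radians(np.arange(180,361,5)):
    for r in np.arange(40,5,-.25):
        q=np.array([266.3,220])+r*np.array([np.cos(a),np.sin(a)])
        if m[int(round(q[1])),int(round(q[0]))]: pts.append(q);break
R=ray("top",pts,.054);print(circ(R,.057),circ(R[3:-3],.057),len(pts))
# symmetric floor circle
f=[]
for a in np.radians(np.arange(190,351,5)):
    for r in np.arange(5,40,.25):
        q=np.array([266.3,222])+r*np.array([np.cos(a),np.sin(a)])
        if m[int(round(q[1])),int(round(q[0]))]: f.append(q);break
F=ray("top",f,.007);print("floor",circ(F,.0513),len(f))
s=robot.state();print(s['position'],s['t'])
E
```

```text
-165.80121 [0.44733977 0.02691745]
tip [[0.41664105 0.0205147 ]] centre via tip [[0.53976127 0.05166613]]
(array([0.53919141, 0.04925392]), np.float64(0.0007127104476283599)) (array([0.53918491, 0.04933528]), np.float64(0.0007141205128543469)) 37
floor (array([0.54246559, 0.04961563]), np.float64(0.0006796971022867151)) 33
[ 0.21200403 -0.64015088  0.22775263] 0.1
```

```bash
cat >go.py <<'E'
import sys,numpy as np
from scipy.spatial.transform import Rotation as R
from bench import robot
x,y,z,th=map(float,sys.argv[1:5])
s=robot.state();q=R.from_quat(s["eef_rot"]);M=q.as_matrix()
t=np.radians(th);G=np.array([[np.cos(t),np.sin(t),0],[np.sin(t),-np.cos(t),0],[0,0,-1]])
p=M.T@(np.array([x,y,z])-s["position"])*1000
rv=R.from_matrix(M.T@G).as_rotvec(degrees=True)
print("shift",p.round(1),"turn",rv.round(1),"| pos",s["position"].round(4),"th",np.degrees(np.arctan2(M[1,0],M[0,0])).round(1),"t",s["t"],"w",round(s["width"],4),"f",s["ft_force"].round(1),"q",s["joint_pos"].round(2))
E
python3 go.py .546 .3235 .16 180
```

```text
shift [ 620.  -809.7   69.4] turn [  -0.    -0.2 -161.7] | pos [ 0.212  -0.6402  0.2278] th 18.3 t 0.1 w 0.0857 f [-0.4  0.   0.2] q [-1.29  0.26  1.61 -0.    1.27 -0.04]
```

move_arm:
  commands:
    - {"x":620,"y":-810,"z":0,"rz":-162,"hand":1}
    - {"x":620,"y":-810,"z":0,"rz":-162,"hand":1}
    - {"x":620,"y":-810,"z":0,"rz":-162,"hand":1}
    - {"x":620,"y":-810,"z":0,"rz":-162,"hand":1}
    - {"x":620,"y":-810,"z":0,"rz":-162,"hand":1}

```text
invalid input at $.commands[0]: expected keys rx, ry, rz, x, y, z, hand
```

```bash
python3 go.py .546 .3235 .16 180
```

```text
shift [ 620.  -809.7   69.4] turn [  -0.    -0.2 -161.7] | pos [ 0.212  -0.6402  0.2278] th 18.3 t 0.1 w 0.0857 f [-0.4  0.   0.2] q [-1.29  0.26  1.61 -0.    1.27 -0.04]
```

move_arm:
  commands:
    - {"x":620,"y":-810,"z":0,"rx":0,"ry":0,"rz":-162,"hand":1}
    - {"x":620,"y":-810,"z":0,"rx":0,"ry":0,"rz":-162,"hand":1}
    - {"x":620,"y":-810,"z":0,"rx":0,"ry":0,"rz":-162,"hand":1}
    - {"x":620,"y":-810,"z":0,"rx":0,"ry":0,"rz":-162,"hand":1}
    - {"x":620,"y":-810,"z":0,"rx":0,"ry":0,"rz":-162,"hand":1}

```text
t: 0.72
position: [0.3147, -0.3434, 0.2286]
eef_rot: [0.807, 0.59, 0.0, -0.0]
ft_force: [0.8, 0.4, -0.0]
width: 0.0854
```

```bash
python3 go.py .546 .3235 .2 180
```

```text
shift [705.6  18.3  28.9] turn [   0.    -0.  -107.6] | pos [ 0.3147 -0.3434  0.2286] th 72.4 t 0.725 w 0.0854 f [ 0.8  0.4 -0. ] q [-0.88 -0.14  2.03  0.    1.25 -0.57]
```

move_arm:
  commands:
    - {"x":705,"y":18,"z":0,"rx":0,"ry":0,"rz":-108,"hand":1}
    - {"x":705,"y":18,"z":0,"rx":0,"ry":0,"rz":-108,"hand":1}
    - {"x":705,"y":18,"z":0,"rx":0,"ry":0,"rz":-108,"hand":1}
    - {"x":705,"y":18,"z":0,"rx":0,"ry":0,"rz":-108,"hand":1}
    - {"x":705,"y":18,"z":0,"rx":0,"ry":0,"rz":-108,"hand":1}

```text
t: 1.35
position: [0.4185, -0.0488, 0.2289]
eef_rot: [0.453, 0.891, 0.0, 0.0]
ft_force: [0.5, -0.0, 0.2]
width: 0.0853
```

```bash
python3 go.py .546 .3235 .16 180
```

```text
shift [225.7 322.3  68.9] turn [  0.    0.  -53.9] | pos [ 0.4185 -0.0488  0.2289] th 126.1 t 1.35 w 0.0853 f [ 0.5 -0.   0.2] q [-0.18 -0.24  2.11 -0.    1.27 -0.81]
```

move_arm:
  commands:
    - {"x":226,"y":322,"z":60,"rx":0,"ry":0,"rz":-54,"hand":1}
    - {"x":226,"y":322,"z":60,"rx":0,"ry":0,"rz":-54,"hand":1}
    - {"x":226,"y":322,"z":60,"rx":0,"ry":0,"rz":-54,"hand":1}
    - {"x":226,"y":322,"z":60,"rx":0,"ry":0,"rz":-54,"hand":1}
    - {"x":226,"y":322,"z":60,"rx":0,"ry":0,"rz":-54,"hand":1}

```text
t: 1.98
position: [0.52, 0.243, 0.1812]
eef_rot: [0.001, 1.0, -0.0, -0.0]
ft_force: [1.0, -0.2, -0.8]
width: 0.085
```

move_arm:
  commands:
    - {"x":0,"y":0,"z":0,"rx":0,"ry":0,"rz":0,"hand":1}

```text
t: 2.1
position: [0.5197, 0.2444, 0.1799]
eef_rot: [0.002, 1.0, -0.0, -0.001]
ft_force: [0.3, -0.6, -0.6]
width: 0.0852
```

```bash
python3 go.py .546 .3235 .064 180
```

```text
shift [-26.3  79.3 115.8] turn [-0.  -0.1 -0.2] | pos [0.5197 0.2444 0.1799] th 179.8 t 2.1 w 0.0852 f [ 0.3 -0.6 -0.6] q [ 0.4   0.11  1.88  0.    1.16 -1.17]
```

move_arm:
  commands:
    - {"x":-26,"y":79,"z":30,"rx":0,"ry":0,"rz":0,"hand":1}
    - {"x":-26,"y":79,"z":50,"rx":0,"ry":0,"rz":0,"hand":1}
    - {"x":-26,"y":79,"z":80,"rx":0,"ry":0,"rz":0,"hand":0.3}
    - {"x":-26,"y":79,"z":105,"rx":0,"ry":0,"rz":0,"hand":0.2}
    - {"x":-26,"y":79,"z":116,"rx":0,"ry":0,"rz":0,"hand":0}

```text
t: 2.72
position: [0.5452, 0.3179, 0.0639]
eef_rot: [0.005, 1.0, -0.001, -0.002]
ft_force: [0.9, 1.0, -0.0]
width: 0.0428
```

```bash
python3 go.py .546 .3235 .064 180; python3 - <<'E'
from h import *
a=robot.get_image("top");b=robot.get_image("side")
cv2.imwrite("pics/g1.png",np.hstack([cv2.resize(a[130:270,80:220],(400,400)),cv2.resize(b[60:200,180:320],(400,400))]))
E
```

```text
shift [-0.8  5.6 -0.2] turn [-0.1 -0.2 -0.6] | pos [0.5452 0.3179 0.0639] th 179.4 t 2.725 w 0.0428 f [ 0.9  1.  -0. ] q [ 0.49  0.33  1.84 -0.    0.97 -1.07]
```

View pics/g1.png

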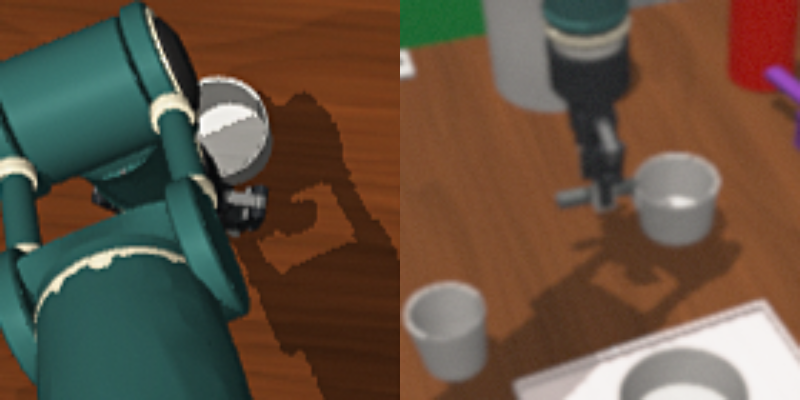

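move_arm:
  commands:
    - {"x":0,"y":0,"z":0,"rx":0,"ry":0,"rz":0,"hand":0}

```text
t: 2.95
position: [0.5475, 0.3196, 0.0671]
eef_rot: [0.005, 1.0, 0.0, 0.001]
ft_force: [-0.1, 0.6, 0.2]
width: 0.0426
```

```bash
python3 go.py .546 .3235 .064 180
```

```text
shift [1.5 3.8 3.1] turn [ 0.   0.1 -0.6] | pos [0.5475 0.3196 0.0671] th 179.4 t 2.95 w 0.0426 f [-0.1  0.6  0.2] q [ 0.49  0.33  1.84 -0.    0.97 -1.07]
```

move_arm:
  commands:
    - {"x":1.5,"y":4,"z":3,"rx":0,"ry":0,"rz":-0.6,"hand":0}
    - {"x":1.5,"y":4,"z":3,"rx":0,"ry":0,"rz":-0.6,"hand":-0.5}
    - {"x":1.5,"y":4,"z":3,"rx":0,"ry":0,"rz":-0.6,"hand":-1}
    - {"x":1.5,"y":4,"z":3,"rx":0,"ry":0,"rz":-0.6,"hand":-1}
    - {"x":1.5,"y":4,"z":3,"rx":0,"ry":0,"rz":-0.6,"hand":-1}
  newtons: 90

```text
t: 3.58
position: [0.5451, 0.324, 0.0635]
eef_rot: [-0.001, 1.0, 0.0, -0.0]
ft_force: [-2.8, 0.7, 5.7]
width: 0.0088
```

```bash
python3 go.py .546 .3235 .064 180
```

```text
shift [-0.9 -0.5 -0.5] turn [ 0.  -0.   0.1] | pos [0.5451 0.324  0.0635] th -179.9 t 3.575 w 0.0088 f [-2.8  0.7  5.7] q [ 0.5   0.33  1.84  0.    0.97 -1.08]
```

move_arm:
  commands:
    - {"x":0,"y":0,"z":0,"rx":0,"ry":0,"rz":0,"hand":-1}

```text
t: 3.7
position: [0.5451, 0.324, 0.0634]
eef_rot: [-0.001, 1.0, 0.0, -0.0]
ft_force: [-3.9, 0.4, 5.8]
width: 0.0088
```

```bash
python3 go.py .546 .3235 .064 180; python3 - <<'E'
from h import *
b=robot.get_image("side")
cv2.imwrite("pics/g2.png",cv2.resize(b[60:200,180:320],(600,600),interpolation=cv2.INTER_CUBIC))
E
```

```text
shift [-0.9 -0.5 -0.6] turn [ 0.  -0.   0.1] | pos [0.5451 0.324  0.0634] th -179.9 t 3.7 w 0.0088 f [-3.9  0.4  5.8] q [ 0.5   0.33  1.84  0.    0.97 -1.08]
```

View pics/g2.png

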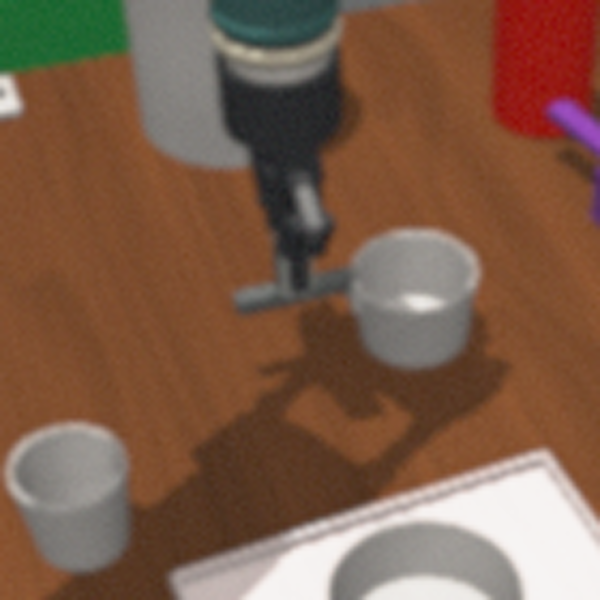

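move_arm:
  commands:
    - {"x":0,"y":0,"z":-8,"rx":0,"ry":0,"rz":0,"hand":-1}
    - {"x":0,"y":0,"z":-20,"rx":0,"ry":0,"rz":0,"hand":-1}
    - {"x":0,"y":0,"z":-40,"rx":0,"ry":0,"rz":0,"hand":-1}
    - {"x":0,"y":0,"z":-60,"rx":0,"ry":0,"rz":0,"hand":-1}
    - {"x":0,"y":0,"z":-75,"rx":0,"ry":0,"rz":0,"hand":-1}

```text
t: 4.38
position: [0.5461, 0.3242, 0.1404]
eef_rot: [-0.001, 1.0, 0.001, 0.001]
ft_force: [0.8, -0.1, -1.5]
width: 0.0083
```

```bash
python3 go.py .499 .123 .15 119; python3 - <<'E'
from h import *
b=robot.get_image("side")
cv2.imwrite("pics/g3.png",cv2.resize(b[50:190,180:320],(600,600),interpolation=cv2.INTER_CUBIC))
E
```

```text
shift [  47.3 -201.1   -9.9] turn [ 0.1  0.1 61.1] | pos [0.5461 0.3242 0.1404] th -179.9 t 4.375 w 0.0083 f [ 0.8 -0.1 -1.5] q [ 0.5   0.25  1.78 -0.    1.1  -1.08]
```

View pics/g3.png

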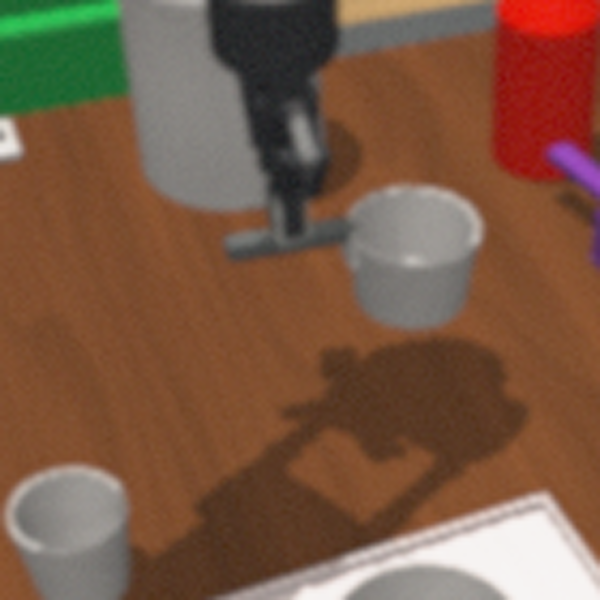

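move_arm:
  commands:
    - {"x":5,"y":-22,"z":-10,"rx":0,"ry":0,"rz":6,"hand":-1}
    - {"x":12,"y":-50,"z":-20,"rx":0,"ry":0,"rz":14,"hand":-1}
    - {"x":20,"y":-85,"z":-25,"rx":0,"ry":0,"rz":23,"hand":-1}
    - {"x":28,"y":-120,"z":-25,"rx":0,"ry":0,"rz":32,"hand":-1}
    - {"x":36,"y":-150,"z":-25,"rx":0,"ry":0,"rz":41,"hand":-1}

```text
t: 5.05
position: [0.5091, 0.1726, 0.1633]
eef_rot: [0.352, 0.936, 0.0, 0.0]
ft_force: [0.7, 0.9, -2.2]
width: 0.0088
```

```bash
python3 go.py .499 .123 .14 119
```

```text
shift [-25.1 -43.9  23.3] turn [ 0.   0.  19.8] | pos [0.5091 0.1726 0.1633] th 138.8 t 5.05 w 0.0088 f [ 0.7  0.9 -2.2] q [ 0.28  0.06  1.97 -0.    1.12 -0.57]
```

move_arm:
  commands:
    - {"x":-12,"y":-22,"z":5,"rx":0,"ry":0,"rz":8,"hand":-1}
    - {"x":-20,"y":-36,"z":15,"rx":0,"ry":0,"rz":15,"hand":-1}
    - {"x":-25,"y":-44,"z":23,"rx":0,"ry":0,"rz":20,"hand":-1}
    - {"x":-25,"y":-44,"z":23,"rx":0,"ry":0,"rz":20,"hand":-1}
    - {"x":-25,"y":-44,"z":23,"rx":0,"ry":0,"rz":20,"hand":-1}

```text
t: 5.68
position: [0.4999, 0.1245, 0.1404]
eef_rot: [0.506, 0.862, 0.0, 0.0]
ft_force: [0.6, 0.8, -0.9]
width: 0.0085
```

```bash
python3 go.py .499 .123 .071 119; python3 - <<'E'
from h import *
a=robot.get_image("top");b=robot.get_image("side")
cv2.imwrite("pics/g4.png",np.hstack([cv2.resize(a[130:290,190:350],(400,400)),cv2.resize(b[80:260,190:370],(400,400))]))
cv2.imwrite("pics/raw_g4.png",a)
E
```

```text
shift [-0.8 -1.6 69.4] turn [0.1 0.  0.1] | pos [0.4999 0.1245 0.1404] th 119.1 t 5.675 w 0.0085 f [ 0.6  0.8 -0.9] q [ 0.2   0.04  2.04  0.    1.07 -0.31]
```

View pics/g4.png

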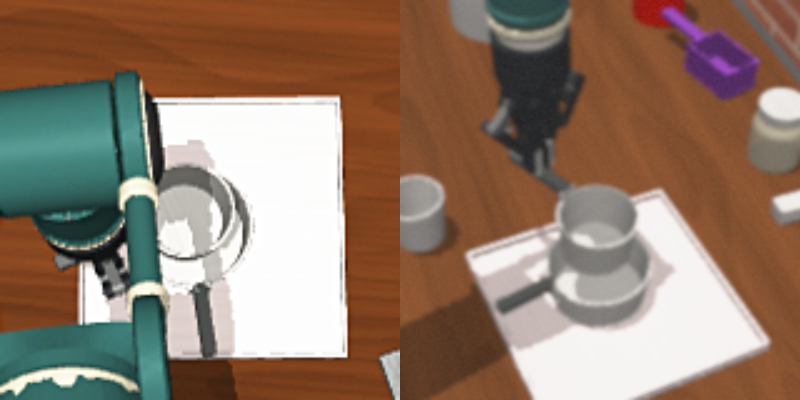

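```bash
python3 - <<'E'
from h import *
c=np.array([.4999,.1245])+.0855*np.array([np.cos(np.radians(-60.9)),np.sin(np.radians(-60.9))]);print(c)
for p in([0,-.044],[.044,0],[-.044,0]): print(proj("top",np.r_[c+p,.133]).round(1),proj("side",np.r_[c+p,.133]).round(1))
print(proj("side",np.r_[c+[0,0],.133]))
E
```

```text
[0.54148168 0.04979247]
[[284.6 214. ]] [[286.  188.9]]
[[266.6 193.4]] [[297.1 171. ]]
[[263.3 231.7]] [[261.4 180.1]]
[[279.47806693 175.47766625]]
```

move_arm:
  commands:
    - {"x":-1,"y":-1.5,"z":15,"rx":0,"ry":0,"rz":0,"hand":-1}
    - {"x":-1,"y":-1.5,"z":32,"rx":0,"ry":0,"rz":0,"hand":-1}
    - {"x":-1,"y":-1.5,"z":48,"rx":0,"ry":0,"rz":0,"hand":-1}
    - {"x":-1,"y":-1.5,"z":58,"rx":0,"ry":0,"rz":0,"hand":-1}
    - {"x":-1,"y":-1.5,"z":62,"rx":0,"ry":0,"rz":0,"hand":-1}

```text
t: 6.4
position: [0.4979, 0.1224, 0.0766]
eef_rot: [0.507, 0.862, -0.001, -0.001]
ft_force: [-0.4, 0.3, -1.0]
width: 0.0086
```

```bash
python3 go.py .499 .123 .071 119
```

```text
shift [0.  1.3 5.6] turn [-0.1 -0.   0.1] | pos [0.4979 0.1224 0.0766] th 119.1 t 6.4 w 0.0086 f [-0.4  0.3 -1. ] q [ 0.19  0.11  2.09  0.    0.94 -0.31]
```

move_arm:
  commands:
    - {"x":0,"y":1,"z":2,"rx":0,"ry":0,"rz":0,"hand":-1}
    - {"x":0,"y":1,"z":4,"rx":0,"ry":0,"rz":0,"hand":-1}
    - {"x":0,"y":1,"z":5.5,"rx":0,"ry":0,"rz":0,"hand":-1}
    - {"x":0,"y":1,"z":5.5,"rx":0,"ry":0,"rz":0,"hand":-1}

```text
t: 6.9
position: [0.4998, 0.1231, 0.0727]
eef_rot: [0.507, 0.862, 0.0, 0.0]
ft_force: [0.1, 1.0, -1.3]
width: 0.0085
```

```bash
python3 go.py .499 .123 .071 119;python3 - <<'E'
from h import *
b=robot.get_image("side")
cv2.imwrite("pics/g5.png",cv2.resize(b[120:260,190:330],(600,600),interpolation=cv2.INTER_CUBIC))
E
```

```text
shift [ 0.3 -0.7  1.7] turn [0.  0.  0.1] | pos [0.4998 0.1231 0.0727] th 119.1 t 6.9 w 0.0085 f [ 0.1  1.  -1.3] q [ 0.19  0.12  2.09  0.    0.93 -0.31]
```

View pics/g5.png

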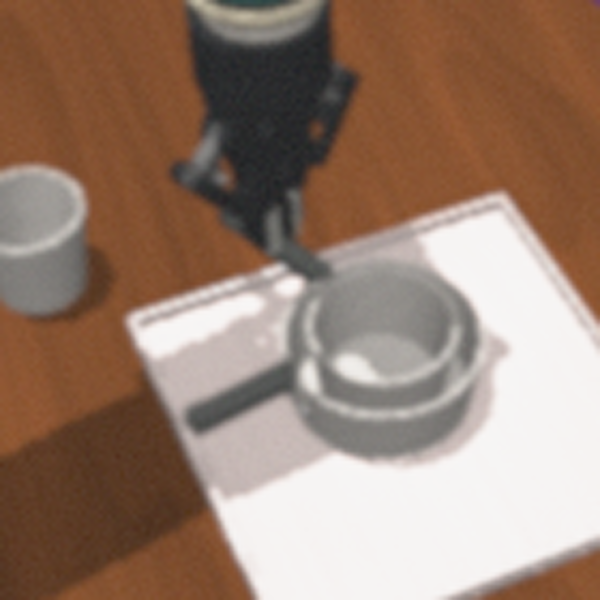

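move_arm:
  commands:
    - {"x":0,"y":0,"z":1,"rx":0,"ry":0,"rz":0,"hand":-1}
    - {"x":0,"y":0,"z":2,"rx":0,"ry":0,"rz":0,"hand":-1}
    - {"x":0,"y":0,"z":2,"rx":0,"ry":0,"rz":0,"hand":-1}

```text
t: 7.32
position: [0.4997, 0.1231, 0.0707]
eef_rot: [0.507, 0.862, 0.0, 0.0]
ft_force: [-1.0, 0.8, 2.2]
width: 0.0085
```

```bash
python3 go.py .499 .123 .071 119
```

```text
shift [ 0.3 -0.7 -0.3] turn [0.  0.  0.1] | pos [0.4997 0.1231 0.0707] th 119.1 t 7.325 w 0.0085 f [-1.   0.8  2.2] q [ 0.19  0.12  2.09  0.    0.93 -0.31]
```

move_arm:
  commands:
    - {"x":0,"y":0,"z":0,"rx":0,"ry":0,"rz":0,"hand":-0.5}
    - {"x":0,"y":0,"z":0,"rx":0,"ry":0,"rz":0,"hand":-0.1}
    - {"x":0,"y":0,"z":0,"rx":0,"ry":0,"rz":0,"hand":0}
    - {"x":0,"y":0,"z":-15,"rx":0,"ry":0,"rz":0,"hand":0}
    - {"x":0,"y":0,"z":-50,"rx":0,"ry":0,"rz":0,"hand":0}

```text
t: 7.95
position: [0.4979, 0.1226, 0.1199]
eef_rot: [0.507, 0.862, -0.001, -0.001]
ft_force: [-0.0, -0.2, 0.0]
width: 0.0428
```

move_arm:
  commands:
    - {"x":0,"y":0,"z":-45,"rx":0,"ry":0,"rz":0,"hand":0}
    - {"x":0,"y":0,"z":-45,"rx":0,"ry":0,"rz":0,"hand":0}

```text
t: 8.2
position: [0.5033, 0.1237, 0.1712]
eef_rot: [0.507, 0.862, 0.003, 0.004]
ft_force: [0.4, -0.5, -0.9]
width: 0.043
```

```bash
python3 go.py .527 -.2445 .16 -18.5;python3 - <<'E'
from h import *
a=robot.get_image("top");b=robot.get_image("side")
cv2.imwrite("pics/g6.png",np.hstack([cv2.resize(a[160:290,210:340],(400,400)),cv2.resize(b[120:260,190:330],(400,400))]))
cv2.imwrite("pics/raw_g6.png",a)
E
```

```text
shift [-333.3 -158.3   10.7] turn [  0.5  -0.6 137.6] | pos [0.5033 0.1237 0.1712] th 119.1 t 8.2 w 0.043 f [ 0.4 -0.5 -0.9] q [ 0.19  0.    2.01 -0.    1.12 -0.31]
```

View pics/g6.png

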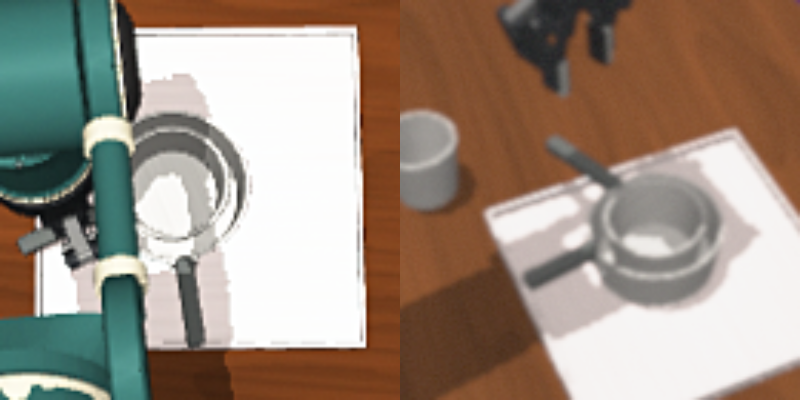

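move_arm:
  commands:
    - {"x":-333,"y":-158,"z":-10,"rx":0,"ry":0,"rz":138,"hand":0.5}
    - {"x":-333,"y":-158,"z":-10,"rx":0,"ry":0,"rz":138,"hand":0.5}
    - {"x":-333,"y":-158,"z":-10,"rx":0,"ry":0,"rz":138,"hand":0.5}
    - {"x":-333,"y":-158,"z":-10,"rx":0,"ry":0,"rz":138,"hand":0.5}
    - {"x":-333,"y":-158,"z":-10,"rx":0,"ry":0,"rz":138,"hand":0.5}

```text
t: 8.93
position: [0.5183, -0.1903, 0.1723]
eef_rot: [0.843, 0.537, -0.001, -0.001]
ft_force: [0.8, -0.0, 0.1]
width: 0.0642
```

```bash
python3 go.py .527 -.2445 .16 -18.5
```

```text
shift [-45.5  30.9  12.2] turn [-0.1  0.1 83.5] | pos [ 0.5183 -0.1903  0.1723] th 65.0 t 8.925 w 0.0642 f [ 0.8 -0.   0.1] q [-0.4   0.08  1.93  0.    1.14  0.04]
```

move_arm:
  commands:
    - {"x":-45,"y":31,"z":0,"rx":0,"ry":0,"rz":83.5,"hand":0}
    - {"x":-45,"y":31,"z":0,"rx":0,"ry":0,"rz":83.5,"hand":0}
    - {"x":-45,"y":31,"z":5,"rx":0,"ry":0,"rz":83.5,"hand":0}
    - {"x":-45,"y":31,"z":10,"rx":0,"ry":0,"rz":83.5,"hand":0}
    - {"x":-45,"y":31,"z":12,"rx":0,"ry":0,"rz":83.5,"hand":0}

```text
t: 9.55
position: [0.5274, -0.242, 0.1594]
eef_rot: [0.995, 0.098, -0.002, -0.001]
ft_force: [0.3, 0.3, 0.3]
width: 0.0425
```

```bash
python3 go.py .527 -.2445 .16 -18.5
```

```text
shift [-0.9  2.4 -0.6] turn [-0.1  0.2 29.8] | pos [ 0.5274 -0.242   0.1594] th 11.3 t 9.55 w 0.0425 f [0.3 0.3 0.3] q [-0.47  0.14  1.88  0.    1.12  0.9 ]
```

move_arm:
  commands:
    - {"x":-0.5,"y":2,"z":0,"rx":0,"ry":0,"rz":30,"hand":0}
    - {"x":-0.5,"y":2,"z":0,"rx":0,"ry":0,"rz":30,"hand":0}
    - {"x":-0.5,"y":2,"z":0,"rx":0,"ry":0,"rz":30,"hand":0}
    - {"x":-0.5,"y":2,"z":25,"rx":0,"ry":0,"rz":30,"hand":0}
    - {"x":-0.5,"y":2,"z":50,"rx":0,"ry":0,"rz":30,"hand":0}

```text
t: 10.18
position: [0.5279, -0.2442, 0.1099]
eef_rot: [0.987, -0.16, -0.001, -0.0]
ft_force: [-0.5, 0.5, 0.1]
width: 0.0426
```

move_arm:
  commands:
    - {"x":0,"y":0,"z":0,"rx":0,"ry":0,"rz":0,"hand":0}

```text
t: 10.3
position: [0.5257, -0.243, 0.1078]
eef_rot: [0.987, -0.16, -0.004, -0.001]
ft_force: [-0.3, -0.2, -0.6]
width: 0.0427
```

```bash
python3 go.py .527 -.2445 .0695 -18.5;python3 - <<'E'
from h import *
a=robot.get_image("top");b=robot.get_image("side")
cv2.imwrite("pics/g7.png",np.hstack([cv2.resize(a[160:290,330:460],(400,400)),cv2.resize(b[220:360,260:400],(400,400))]))
E
```

```text
shift [ 2.   1.1 38.3] turn [-0.1  0.5  0.1] | pos [ 0.5257 -0.243   0.1078] th -18.4 t 10.3 w 0.0427 f [-0.3 -0.2 -0.6] q [-0.48  0.19  1.92 -0.    1.03  1.42]
```

View pics/g7.png

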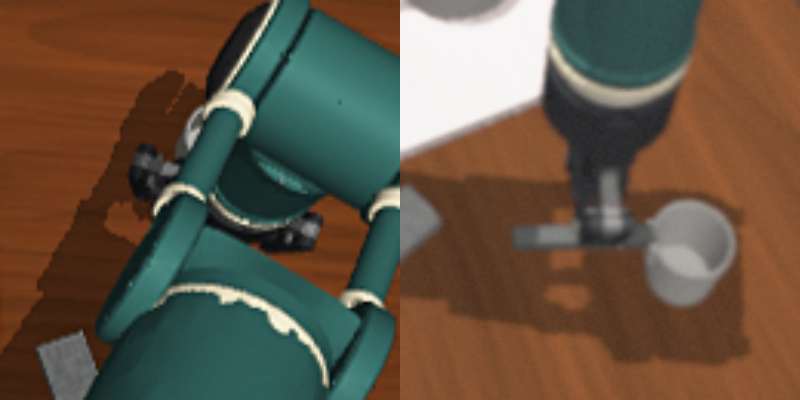

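move_arm:
  commands:
    - {"x":0.5,"y":0.5,"z":12,"rx":0,"ry":0,"rz":0,"hand":0}
    - {"x":0.5,"y":0.5,"z":25,"rx":0,"ry":0,"rz":0,"hand":0}
    - {"x":0.5,"y":0.5,"z":34,"rx":0,"ry":0,"rz":0,"hand":0}
    - {"x":0.5,"y":0.5,"z":38,"rx":0,"ry":0,"rz":0,"hand":0}
    - {"x":0.5,"y":0.5,"z":38,"rx":0,"ry":0,"rz":0,"hand":0}

```text
t: 11.02
position: [0.5289, -0.2451, 0.0734]
eef_rot: [0.987, -0.16, -0.0, -0.0]
ft_force: [-0.3, -0.4, -0.3]
width: 0.0431
```

```bash
python3 go.py .527 -.2445 .0695 -18.5
```

```text
shift [-2.   0.   3.9] turn [-0.   0.   0.1] | pos [ 0.5289 -0.2451  0.0734] th -18.4 t 11.025 w 0.0431 f [-0.3 -0.4 -0.3] q [-0.48  0.24  1.95 -0.    0.96  1.41]
```

move_arm:
  commands:
    - {"x":-1.5,"y":0,"z":4,"rx":0,"ry":0,"rz":0,"hand":0}
    - {"x":-1.5,"y":0,"z":4,"rx":0,"ry":0,"rz":0,"hand":-0.4}
    - {"x":-1.5,"y":0,"z":4,"rx":0,"ry":0,"rz":0,"hand":-1}
    - {"x":-1.5,"y":0,"z":4,"rx":0,"ry":0,"rz":0,"hand":-1}
    - {"x":-1.5,"y":0,"z":4,"rx":0,"ry":0,"rz":0,"hand":-1}
  newtons: 90

```text
t: 11.65
position: [0.5278, -0.2449, 0.0701]
eef_rot: [0.987, -0.16, 0.0, 0.0]
ft_force: [-1.4, 0.3, 0.9]
width: 0.0079
```

```bash
python3 go.py .527 -.2445 .0695 -18.5
```

```text
shift [-0.9 -0.1  0.6] turn [ 0.  -0.   0.1] | pos [ 0.5278 -0.2449  0.0701] th -18.4 t 11.65 w 0.0079 f [-1.4  0.3  0.9] q [-0.48  0.24  1.95 -0.    0.95  1.41]
```

move_arm:
  commands:
    - {"x":0,"y":0,"z":-10,"rx":0,"ry":0,"rz":0,"hand":-1}
    - {"x":0,"y":0,"z":-28,"rx":0,"ry":0,"rz":0,"hand":-1}
    - {"x":0,"y":0,"z":-55,"rx":0,"ry":0,"rz":0,"hand":-1}
    - {"x":0,"y":0,"z":-80,"rx":0,"ry":0,"rz":0,"hand":-1}
    - {"x":0,"y":0,"z":-100,"rx":0,"ry":0,"rz":0,"hand":-1}

```text
t: 12.28
position: [0.5285, -0.2451, 0.1725]
eef_rot: [0.987, -0.16, 0.001, 0.0]
ft_force: [-0.1, -0.2, -0.9]
width: 0.0078
```

```bash
python3 - <<'E'
from h import *
a=robot.get_image("top");b=robot.get_image("side")
cv2.imwrite("pics/g8.png",np.hstack([cv2.resize(a[160:290,210:340],(400,400),interpolation=cv2.INTER_CUBIC),cv2.resize(b[180:340,260:420],(400,400))]))
cv2.imwrite("pics/raw_g8.png",a)
E
python3 go.py .538 -.03 .17 89
```

```text
shift [ -60.3 -207.4    3.2] turn [   0.4   -0.2 -107.4] | pos [ 0.5299 -0.2459  0.1738] th -18.4 t 12.375 w 0.008 f [-0.6 -0.2 -1.4] q [-0.48  0.13  1.87  0.    1.14  1.41]
```

View pics/g8.png

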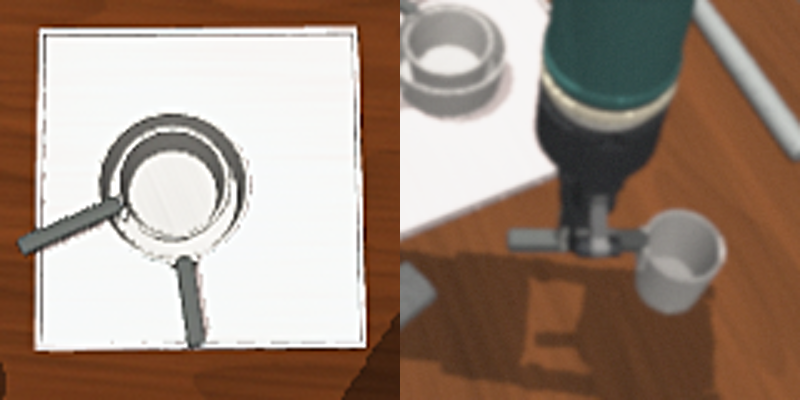

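```bash
python3 - <<'E'
from h import *
a=cv2.imread("pics/raw_g8.png");V=a.max(2)
s=400/130.
def edge(c,a0,a1,r0,r1,step,z,R,t=150):
    pts=[]
    for t_ in np.radians(np.arange(a0,a1,5)):
        for r in np.arange(r0,r1,step):
            q=np.array(c)+r*np.array([np.cos(t_),np.sin(t_)])
            if V[int(round(q[1])),int(round(q[0]))]<t: pts.append(q);break
    P=ray("top",pts,z);return circ(P,R),len(pts)
print("large inner",edge((210+175/s,160+187/s),200,350,40,5,-.25,.054,.057))
# medium floor/wall boundary, and inner rim by fitting ring outward of dark wall
print("med floor",edge((210+172/s,160+192/s),200,340,3,20,.25,.010,.0353))
# medium inner rim: from inside wall outward to bright
pts=[]
c=np.array((210+172/s,160+192/s))
for t in np.radians(np.arange(205,340,5)):
    st=0
    for r in np.arange(3,30,.25):
        q=c+r*np.array([np.cos(t),np.sin(t)]);v=V[int(round(q[1])),int(round(q[0]))]
        if st==0 and v<130: st=1
        elif st==1 and v>150: pts.append(q);break
P=ray("top",pts,.063);print("med rim",circ(P,.041),len(pts))
# handle direction medium: pixels
p=ray("top",[[210+25/s,160+245/s],[210+115/s,160+205/s]],.075);u=p[0]-p[1];print("med handle",np.degrees(np.arctan2(u[1],u[0])))
p=ray("top",[[210+195/s,160+345/s],[210+185/s,160+262/s]],.066);u=p[0]-p[1];print("large handle",np.degrees(np.arctan2(u[1],u[0]))%360)
E
```

```text
large inner ((array([0.53920869, 0.0491352 ]), np.float64(0.0008375983643635611)), 30)
med floor ((array([0.54191688, 0.0496537 ]), np.float64(0.0006936825288622835)), 28)
med rim (array([0.53987859, 0.04939755]), np.float64(0.0007323788829958281)) 27
med handle 119.10798340838201
large handle 191.58598910719292
```

move_arm:
  commands:
    - {"x":-5,"y":-18,"z":0,"rx":0,"ry":0,"rz":-7,"hand":-1}
    - {"x":-12,"y":-42,"z":0,"rx":0,"ry":0,"rz":-16,"hand":-1}
    - {"x":-20,"y":-68,"z":0,"rx":0,"ry":0,"rz":-26,"hand":-1}
    - {"x":-28,"y":-95,"z":0,"rx":0,"ry":0,"rz":-36,"hand":-1}
    - {"x":-34,"y":-118,"z":0,"rx":0,"ry":0,"rz":-46,"hand":-1}

```text
t: 13.0
position: [0.5319, -0.1209, 0.1688]
eef_rot: [0.97, 0.242, -0.001, -0.0]
ft_force: [0.5, 0.2, -0.9]
width: 0.0078
```

```bash
python3 go.py .539 -.03 .17 89
```

```text
shift [ 48.9 -77.   -1.1] turn [ -0.1   0.  -61. ] | pos [ 0.5319 -0.1209  0.1688] th 28.0 t 13.0 w 0.0078 f [ 0.5  0.2 -0.9] q [-0.27  0.07  1.95  0.    1.13  0.81]
```

move_arm:
  commands:
    - {"x":8,"y":-14,"z":0,"rx":0,"ry":0,"rz":-10,"hand":-1}
    - {"x":18,"y":-30,"z":0,"rx":0,"ry":0,"rz":-20,"hand":-1}
    - {"x":27,"y":-45,"z":0,"rx":0,"ry":0,"rz":-30,"hand":-1}
    - {"x":35,"y":-58,"z":0,"rx":0,"ry":0,"rz":-40,"hand":-1}
    - {"x":41,"y":-66,"z":0,"rx":0,"ry":0,"rz":-48,"hand":-1}

```text
t: 13.62
position: [0.5377, -0.0438, 0.1688]
eef_rot: [0.788, 0.615, -0.001, -0.001]
ft_force: [0.3, -0.4, -1.5]
width: 0.008
```

```bash
python3 go.py .539 -.03 .17 89
```

```text
shift [13.7 -2.1 -1.2] turn [ -0.1  -0.  -13. ] | pos [ 0.5377 -0.0438  0.1688] th 76.0 t 13.625 w 0.008 f [ 0.3 -0.4 -1.5] q [-0.13  0.06  1.96  0.    1.13  0.12]
```

move_arm:
  commands:
    - {"x":7,"y":-1,"z":0,"rx":0,"ry":0,"rz":-7,"hand":-1}
    - {"x":13,"y":-2,"z":3,"rx":0,"ry":0,"rz":-13,"hand":-1}
    - {"x":13.5,"y":-2,"z":10,"rx":0,"ry":0,"rz":-13,"hand":-1}
    - {"x":13.5,"y":-2,"z":18,"rx":0,"ry":0,"rz":-13,"hand":-1}
    - {"x":13.5,"y":-2,"z":18,"rx":0,"ry":0,"rz":-13,"hand":-1}

```text
t: 14.25
position: [0.5387, -0.0312, 0.1503]
eef_rot: [0.716, 0.698, -0.001, -0.001]
ft_force: [-0.5, 0.2, -0.6]
width: 0.0083
```

```bash
python3 go.py .539 -.03 .082 89;python3 - <<'E'
from h import *
a=robot.get_image("top");b=robot.get_image("side")
cv2.imwrite("pics/g9.png",np.hstack([cv2.resize(a[160:290,210:340],(400,400),interpolation=cv2.INTER_CUBIC),cv2.resize(b[110:270,200:360],(400,400))]))
p=np.array([.539,.0495,.0]);print(proj("side",p+[0,0,.15-.0701+.062]),proj("top",p+[0,0,.142]))
E
```

```text
shift [ 1.2  0.4 68.3] turn [-0.2 -0.  -0.4] | pos [ 0.5387 -0.0312  0.1503] th 88.6 t 14.25 w 0.0083 f [-0.5  0.2 -0.6] q [-0.1   0.07  1.98 -0.    1.09 -0.08]
[[278.52357669 173.15906704]] [[264.96084732 212.70639834]]
```

View pics/g9.png

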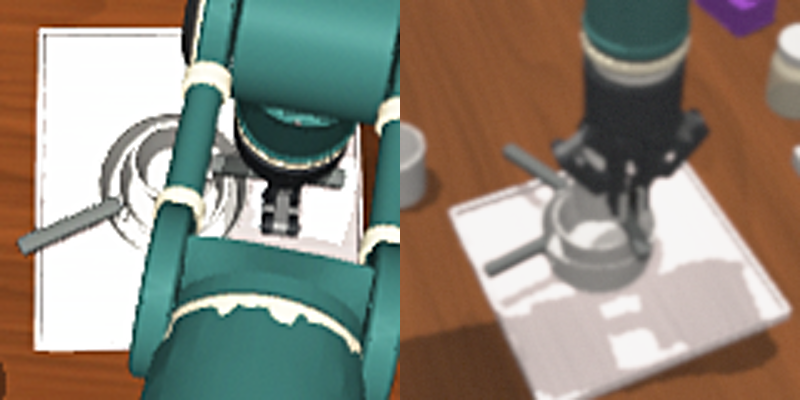

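move_arm:
  commands:
    - {"x":1,"y":0,"z":15,"rx":0,"ry":0,"rz":0,"hand":-1}
    - {"x":1,"y":0,"z":32,"rx":0,"ry":0,"rz":0,"hand":-1}
    - {"x":1,"y":0,"z":48,"rx":0,"ry":0,"rz":0,"hand":-1}
    - {"x":1,"y":0,"z":60,"rx":0,"ry":0,"rz":0,"hand":-1}
    - {"x":1,"y":0,"z":64,"rx":0,"ry":0,"rz":0,"hand":-1}

```text
t: 14.98
position: [0.5389, -0.03, 0.0863]
eef_rot: [0.715, 0.699, -0.001, -0.001]
ft_force: [0.2, 0.3, -1.0]
width: 0.008
```

move_arm:
  commands:
    - {"x":0,"y":0,"z":0,"rx":0,"ry":0,"rz":0,"hand":-1}
    - {"x":0,"y":0,"z":0,"rx":0,"ry":0,"rz":0,"hand":-1}

```text
t: 15.22
position: [0.5405, -0.0301, 0.0885]
eef_rot: [0.715, 0.699, 0.0, 0.001]
ft_force: [-0.2, 1.6, -0.3]
width: 0.0078
```

```bash
python3 go.py .539 -.03 .08 89;python3 - <<'E'
from h import *
a=robot.get_image("top");b=robot.get_image("side")
cv2.imwrite("pics/g10.png",np.hstack([cv2.resize(a[160:290,210:340],(400,400),interpolation=cv2.INTER_CUBIC),cv2.resize(b[110:270,200:360],(400,400))]))
E
```

```text
shift [ 0.1 -1.5  8.5] turn [ 0.1  0.  -0.4] | pos [ 0.5405 -0.0301  0.0885] th 88.6 t 15.225 w 0.0078 f [-0.2  1.6 -0.3] q [-0.1   0.14  2.03  0.    0.97 -0.08]
```

View pics/g10.png

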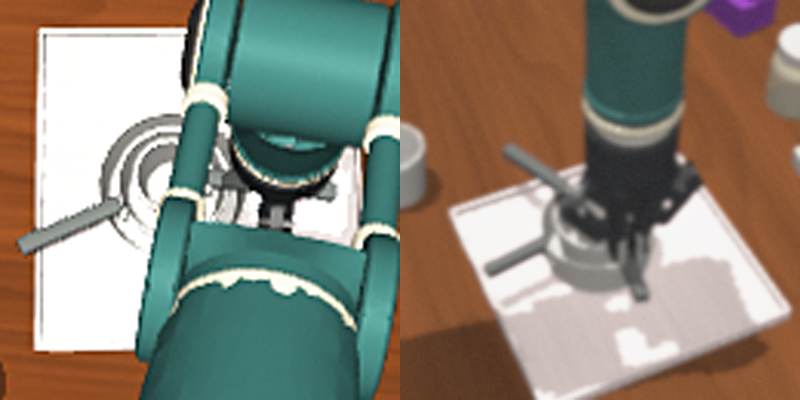

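move_arm:
  commands:
    - {"x":0,"y":-1,"z":2,"rx":0,"ry":0,"rz":0,"hand":-1}
    - {"x":0,"y":-1,"z":4,"rx":0,"ry":0,"rz":0,"hand":-1}
    - {"x":0,"y":-1,"z":6,"rx":0,"ry":0,"rz":0,"hand":-1}
    - {"x":0,"y":-1,"z":6.5,"rx":0,"ry":0,"rz":0,"hand":-1}
    - {"x":0,"y":-1,"z":6.5,"rx":0,"ry":0,"rz":0,"hand":-1}

```text
t: 15.95
position: [0.5389, -0.03, 0.0814]
eef_rot: [0.715, 0.699, 0.0, -0.0]
ft_force: [-0.0, 0.2, -0.4]
width: 0.0079
```

```bash
python3 go.py .539 -.03 .08 89
```

```text
shift [0.  0.1 1.4] turn [ 0.  -0.  -0.4] | pos [ 0.5389 -0.03    0.0814] th 88.6 t 15.95 w 0.0079 f [-0.   0.2 -0.4] q [-0.1   0.15  2.03  0.    0.96 -0.08]
```

move_arm:
  commands:
    - {"x":0,"y":0,"z":0.8,"rx":0,"ry":0,"rz":0,"hand":-1}
    - {"x":0,"y":0,"z":1.5,"rx":0,"ry":0,"rz":0,"hand":-1}
    - {"x":0,"y":0,"z":1.5,"rx":0,"ry":0,"rz":0,"hand":-1}

```text
t: 16.32
position: [0.5391, -0.0302, 0.0802]
eef_rot: [0.715, 0.699, 0.0, 0.0]
ft_force: [-0.8, -0.9, 1.6]
width: 0.0078
```

```bash
python3 go.py .539 -.03 .08 89
```

```text
shift [ 0.2 -0.1  0.2] turn [ 0.   0.  -0.4] | pos [ 0.5391 -0.0302  0.0802] th 88.6 t 16.325 w 0.0078 f [-0.8 -0.9  1.6] q [-0.1   0.15  2.03 -0.    0.96 -0.08]
```

Contact at the expected height; I'll release, rise and then clear the view.

move_arm:
  commands:
    - {"x":0,"y":0,"z":0,"rx":0,"ry":0,"rz":0,"hand":-0.5}
    - {"x":0,"y":0,"z":0,"rx":0,"ry":0,"rz":0,"hand":-0.1}
    - {"x":0,"y":0,"z":0,"rx":0,"ry":0,"rz":0,"hand":0}
    - {"x":0,"y":0,"z":-15,"rx":0,"ry":0,"rz":0,"hand":0}
    - {"x":0,"y":0,"z":-50,"rx":0,"ry":0,"rz":0,"hand":0}

```text
t: 16.95
position: [0.5372, -0.0298, 0.1293]
eef_rot: [0.715, 0.699, -0.001, -0.002]
ft_force: [0.4, 0.0, -0.3]
width: 0.0428
```

move_arm:
  commands:
    - {"x":0,"y":0,"z":-60,"rx":0,"ry":0,"rz":0,"hand":0}
    - {"x":-60,"y":0,"z":-70,"rx":0,"ry":0,"rz":0,"hand":0}
    - {"x":-120,"y":0,"z":-70,"rx":0,"ry":0,"rz":0,"hand":0}
    - {"x":-180,"y":0,"z":-70,"rx":0,"ry":0,"rz":0,"hand":0}
    - {"x":-240,"y":0,"z":-70,"rx":0,"ry":0,"rz":0,"hand":0}

```text
t: 17.58
position: [0.5333, -0.2719, 0.2015]
eef_rot: [0.715, 0.699, 0.0, 0.001]
ft_force: [0.5, 0.1, -0.7]
width: 0.0429
```

```bash
python3 go.py .539 -.03 .08 89;python3 - <<'E'
from h import *
a=robot.get_image("top");b=robot.get_image("side")
cv2.imwrite("pics/g11.png",np.hstack([cv2.resize(a[160:290,210:340],(400,400),interpolation=cv2.INTER_CUBIC),cv2.resize(b[120:260,200:340],(400,400),interpolation=cv2.INTER_CUBIC)]))
cv2.imwrite("pics/raw11.png",a)
for r,z in((.0,.072),): print(proj("top",[.5405,.0495,z]),proj("side",[.5405,.0495,z]))
E
```

```text
shift [242.   -0.3 121.3] turn [ 0.1  0.  -0.4] | pos [ 0.5333 -0.2719  0.2015] th 88.6 t 17.575 w 0.0429 f [ 0.5  0.1 -0.7] q [-0.51  0.14  1.81  0.    1.2  -0.49]
[[265.43064408 218.11633989]] [[279.02931798 192.86162645]]
```

View pics/g11.png

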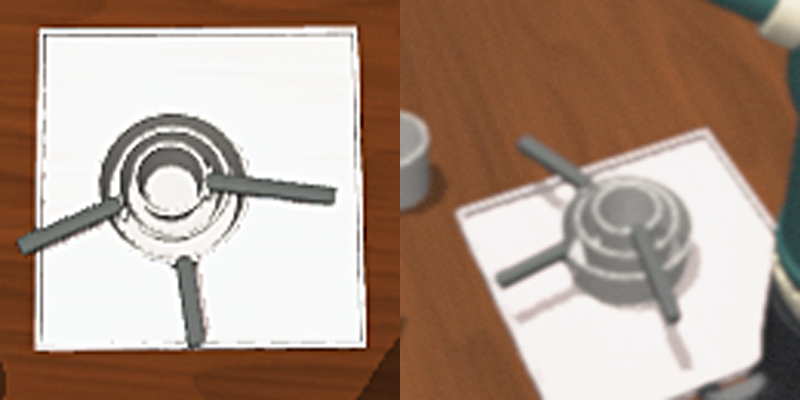

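```bash
python3 - <<'E'
from h import *
c=np.array([.5395,.0495])
for nm,an,z in(("med",119,.075),("small",268.6,.084)):
    t=np.r_[c+.127*np.array([np.cos(np.radians(an)),np.sin(np.radians(an))]),z]
    a=proj("top",t)[0];b=proj("side",t)[0];print(nm,"crop top",((a-[210,160])*400/130).round(),"crop side",((b-[200,120])*400/140).round()+[400,0])
E
```

```text
med crop top [ 17. 247.] crop side [519. 136.]
small crop top [337. 195.] crop side [676. 316.]
```

```bash
python3 -c "
from bench import robot
print(robot.hand_in())"
```

```text
the job is handed in; nothing more can be done
None
```

The three pans are nested in the drip tray, and I handed the job in at about 17.7 s. I put the middle pan in the largest first, then the smallest in the middle one, gripping each by its handle.

**Position:** In the last pictures the rims look concentric. The largest pan measured the same after the middle pan went in as before (centre about 0.539, 0.049 m); I did not measure it again after the smallest went in.

**Seating:** Each pan touched down at the height expected for sitting flat. The handle tips appear within about 2 px of where flat-seated pans should put them in both views, so I saw no tilt.

**Handles:** The largest points to about 192–194°, the middle to about 119° and the smallest to about 269°. The smallest gap is about 73°, well over the required 45°. My two estimates for the largest pan's handle differ by about 2°.

**Robot:** The gripper is open and well clear. The wrist force readings I saw stayed below about 8 N.

**Disagreements:**
- The gripper read 8–9 mm while holding the 14 mm handles, but both lifts held firmly.
- My first fit of the largest pan's centre and handle was off because the tray edge got into the mask; I redid it before moving.

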